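Load the orbital shaker

ROBOT

A 6-joint arm with a two-finger parallel gripper is mounted at the origin on a cart in front of the work surface, level with it; the furniture and walls round the work are solid. World frame = base frame: x ahead of the robot, y to its left, z up, the work surface at z = 0. Lengths are in m, angles in rad, forces in N, time in s.
With the tool pointing down it reaches from about 0.3 to 0.875 m from the base axis. Payload 6.4 kg.
Tool frame: the origin (TCP) lies between the finger pads; the fingertips stand 11 mm ahead of it and the grasp point (between the pads) lies 8 mm behind it (ctrl.tcp_to_tips is the distance from the TCP to the fingertips, in m); x points along the fingers, z is the direction in which the jaws open and shut, and the axes are right-handed (so a half turn about x gives the same grasp; the last joint's range is limited). The gripper opens to 85 mm and grips with 20 to 120 N. Pads are 22 mm wide; open, the fingers measure 114 mm over their backs; the gripper's body (76 mm by 85 mm) begins 54 mm behind the grasp point. The pads swing forward as they close: fully open they stand 13 mm farther back than shut.
Start: joints at [-0.206, 0.181, 1.607, -0, 1.354, -0.206], TCP at [0.575, 0, 0.242] pointing down, gripper open.
Joint ranges: [-2.99, 2.99], [-0.89, 2.07], [0.3, 2.58], [-1.14, 4.28], [0, 2.63], [-3.12, 3.12]. Speed limits (rad/s): [2.57, 2.57, 3.01, 3.14, 3.14, 3.14].

INTERFACE

Orientations are given as a unit quaternion [w, x, y, z].
In Python, from bench import ctrl, eyes, hand_in gives the robot as it stands. The module is installed in compiled form; this text tells all that it offers.
- The arm moves only by the tool step_arm, never from a script. Its arguments are lists of equal length, an entry for each row: "xyz": the shift along the world's x, y, z in mm, a list of three; "spin": the turn about the world's z in rad; "fingers": the opening in per cent of the stroke, from 0 (shut) to 100 (fully open). A call has 1 to 10 rows; each row is the pose to reach, as a shift and turn from the pose commanded when the call began; what a row does not reach only later rows make up. A row lasts 1/10 s, in which the tool goes at most 50 mm and 8.59 degrees, less where a joint would pass 70% of its speed; a pose out of reach is approached as far as the arm can. A call with a gripper value outside its range is refused whole. The fingers move at their own pace and stop on an object; the grip force is fixed at half the most. Time passes only in rows, so rows that repeat a pose let the fingers close. It gives the time, the measured TCP pose, the force and the opening at its end, in the units of the state.
- ctrl.get_obs(): the state, without advancing time (a new reading comes with each control period).
- eyes.camera(name): name is "scene" or "side" or "wrist"; returns the picture (384x512x3 uint8, red, green, blue); there is no depth.
- eyes.camera_model(name): a dict with "vertical_fov" (degrees; the focal length in pixels is half the picture's height over the tangent of half this angle, whatever the lens; pixels are square), "cx", "cy" (the principal point, pixels), "dist_coeffs" ([k1, k2, p1, p2, k3] as OpenCV has them; the pictures are not rectified), "pose" (4x4, takes a point from camera to world coordinates); the wrist camera has in their place "tool_from_camera" (4x4, takes a point from camera to tool coordinates, whose origin is the TCP and whose axes are the tool frame's). Camera axes: x right, y up, looking along -z (the intrinsics and any distortion apply to the point x, -y, -z); pixel columns grow to the right and rows downward; lengths in m; the calibration is good to about 2 mm. A picture is of the moment at which its call begins: read the wrist's pose just before it. camera_model takes no time and is no camera call.
- hand_in(): hands the job in, once; it reports no verdict.
The state is a dict: "time_s": time; "q": joint angles; "dq": joint speeds; "joint_efforts": joint torques, N m; "eef_pos": TCP position; "eef_rot": TCP orientation; "wrist_force": force on the tool from outside, world axes, zero at the start; "torque": the same for the moment, N m; "opening": opening from 0.0 (shut) to 1.0 (fully open).
Only numpy, scipy, OpenCV 4.12 (cv2) and the standard library are available. Lean on these libraries where they do the work, as an engineer would, in place of code of your own. Each camera call takes 0.05 s, during which the arm holds its last target.

TASK

Load the shaker for the next run: stand each of the four capped flasks upright in the steel holder on the platform that is made for its size, fully down on the pad, so that all four are filled. Set them down gently rather than dropping them, do not knock any over, and leave the timer and the marker pen where they lie.

Things in the scene. Friction and masses are not known exactly. Their poses are not given: they have to be found in the camera images.
- flask_25: the smallest of four conical flasks of frosted white plastic, standing upright: base 42 mm across, 78 mm high in all, topped by a blue ribbed screw cap 28 mm across and 22 mm high (fixed on; grip it here from above). Origin: centre of the underside; z up along its axis; round, so its yaw does not matter.
- flask_50: the second smallest of four conical flasks of frosted white plastic, standing upright: base 51 mm across, 95 mm high in all, topped by a blue ribbed screw cap 30 mm across and 22 mm high (fixed on; grip it here from above). Origin: centre of the underside; z up along its axis; round, so its yaw does not matter.
- flask_125: the second largest of four conical flasks of frosted white plastic, standing upright: base 67 mm across, 118 mm high in all, topped by a blue ribbed screw cap 35 mm across and 22 mm high (fixed on; grip it here from above). Origin: centre of the underside; z up along its axis; round, so its yaw does not matter.
- flask_250: the largest of four conical flasks of frosted white plastic, standing upright: base 85 mm across, 148 mm high in all, topped by a blue ribbed screw cap 42 mm across and 22 mm high (fixed on; grip it here from above). Origin: centre of the underside; z up along its axis; round, so its yaw does not matter.
- holder_25: smallest of 4 round steel flask holders fixed on the shaker's dark square platform (its top 75 mm over the bench), about 130 mm apart: four upright strips, 46 mm clear between them, for the 42 mm flask base. From 24 mm up the strips flare out to guide the flask in, 17 mm wider across at the tips, 46 mm up. Origin: centre of the underside, z up; the grey pad for the flask is 6 mm above it.
- holder_50: second smallest of 4 round steel flask holders fixed on the shaker's dark square platform (its top 75 mm over the bench), about 130 mm apart: four upright strips, 55 mm clear between them, for the 51 mm flask base. From 24 mm up the strips flare out to guide the flask in, 17 mm wider across at the tips, 46 mm up. Origin: centre of the underside, z up; the grey pad for the flask is 6 mm above it.
- holder_125: second largest of 4 round steel flask holders fixed on the shaker's dark square platform (its top 75 mm over the bench), about 130 mm apart: six upright strips, 71 mm clear between them, for the 67 mm flask base. From 24 mm up the strips flare out to guide the flask in, 17 mm wider across at the tips, 46 mm up. Origin: centre of the underside, z up; the grey pad for the flask is 6 mm above it.
- holder_250: largest of 4 round steel flask holders fixed on the shaker's dark square platform (its top 75 mm over the bench), about 130 mm apart: six upright strips, 89 mm clear between them, for the 85 mm flask base. From 24 mm up the strips flare out to guide the flask in, 17 mm wider across at the tips, 46 mm up. Origin: centre of the underside, z up; the grey pad for the flask is 6 mm above it.
- timer: white bench timer lying among the things, 66 x 66 x 19 mm, loose; origin: centre of the underside. Not to be disturbed.
- marker: black and white marker pen lying between the flasks, 135 mm long (along its y), 13 mm thick, loose; origin: centre of the underside. Not to be disturbed.
There are look-alikes about, which are no part of the job. What is shaped like the flask_50 but brown or orange is not meant.

How it is judged:
By the outcome, as a careful person would: the job done as asked, in the order asked, and still so for the second after the job is handed in, with the robot touching nothing.
It also fails if it takes over 99 s, if anything falls off the work surface, if the arm or the gripper's body presses on something with over 40 N, if the wrist force passes 120 N, or if a joint passes its speed limit or range.

## Working session

There is one attempt and no reset: what is moved stays moved. The work goes in short steps, Python scripts to look and compute and a tool call to move; the robot and the scene stay as the last step left them, time stands still between calls to the robot, and variables do not carry over. Pictures are saved under pics/ and viewed, and the job is handed in when it is done.

Besides the shell and the picture viewer there is one more tool, called after "Request:" by a JSON object that holds its "fn" and its "kwargs", one argument or row to a line. step_arm: Moves the arm, as the interface text tells. Its arguments: {"type":"object","properties":{"xyz":{"type":"array"},"spin":{"type":"array"},"fingers":{"type":"array"}},"required":["xyz","spin","fingers"]}

```bash
mkdir -p pics
cat > h.py <<'E'
import numpy as np, cv2, json
from bench import ctrl, eyes, hand_in
def snap(name,fn):
    im=eyes.camera(name); cv2.imwrite('pics/'+fn,im[:,:,::-1]); return im
def K(m):
    f=192/np.tan(np.radians(m['vertical_fov'])/2)
    return np.array([[f,0,m['cx']],[0,f,m['cy']],[0,0,1.]]),np.array(m['dist_coeffs'],float)
E
python3 - <<'E'
from h import *
o=ctrl.get_obs(); print(o); print(ctrl.tcp_to_tips)
for n in ['scene','side','wrist']:
    im=snap(n,n+'0.png'); m=eyes.camera_model(n); print(n,m)
    json.dump({k:np.array(v).tolist() for k,v in m.items()},open(n+'.json','w'))
E
```

```text
{'time_s': 0.0, 'q': array([-2.06297189e-01,  1.81531742e-01,  1.60795671e+00,  1.37914818e-06,
        1.35376916e+00, -2.06304247e-01]), 'dq': array([-0.00102635, -0.00110002,  0.00152107,  0.00104037,  0.00076377,
       -0.00014222]), 'joint_efforts': array([ 3.41415571e-04, -4.44869328e+01, -3.51340663e+01, -2.51131587e-04,
        9.11703974e-03,  3.43231875e-05]), 'eef_pos': array([5.74501604e-01, 1.23846957e-04, 2.41414135e-01]), 'eef_rot': array([7.06530464e-01, 1.18655454e-04, 7.07682608e-01, 1.23435776e-04]), 'wrist_force': array([-0.75964792,  0.04378232, -1.18626539]), 'torque': array([0.0128032 , 0.00435765, 0.01729526]), 'opening': 0.998656369140849}
0.011
scene {'vertical_fov': 49.898446915096905, 'cx': 256.26074460565695, 'cy': 191.6975593088222, 'dist_coeffs': array([-0.05330102,  0.        ,  0.        ,  0.        ,  0.        ]), 'pose': array([[-0.80516805,  0.27217907, -0.52689939, -0.21746787],
       [-0.59303972, -0.37384449,  0.71312284,  1.12637505],
       [-0.00288133,  0.88665599,  0.46242064,  0.72186907],
       [ 0.        ,  0.        ,  0.        ,
[... 286 characters left out ...]
53394557, -0.62060871, -0.60294923],
       [-0.00782948,  0.75443478,  0.65632832,  0.82799588],
       [ 0.        ,  0.        ,  0.        ,  1.        ]])}
wrist {'vertical_fov': 64.09927760652064, 'cx': 252.33026260661364, 'cy': 193.84638991602316, 'dist_coeffs': array([0.02347688, 0.        , 0.        , 0.        , 0.        ]), 'tool_from_camera': array([[ 2.74629514e-04,  2.82998821e-01, -9.59120218e-01,
        -1.31279616e-01],
       [ 3.50253306e-04,  9.59120168e-01,  2.82998906e-01,
         7.31496862e-02],
       [ 9.99999901e-01, -4.13654879e-04,  1.64281433e-04,
         1.08293764e-03],
       [ 0.00000000e+00,  0.00000000e+00,  0.00000000e+00,
         1.00000000e+00]])}
```

View pics/scene0.png

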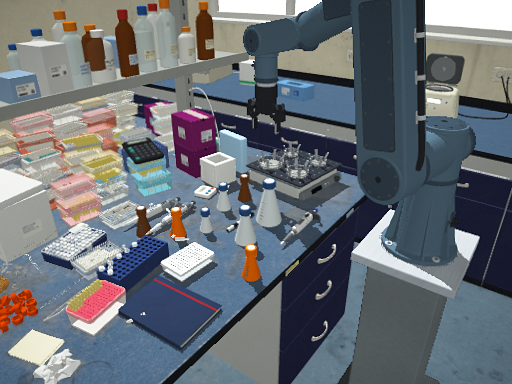

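View pics/side0.png

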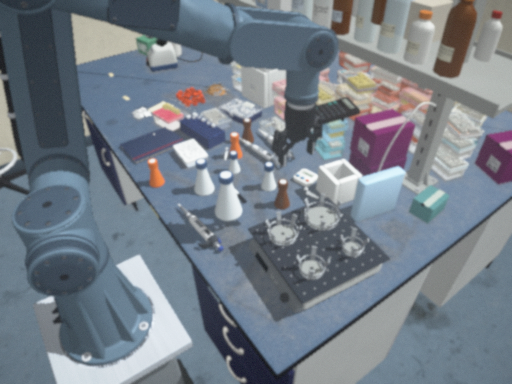

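View pics/wrist0.png

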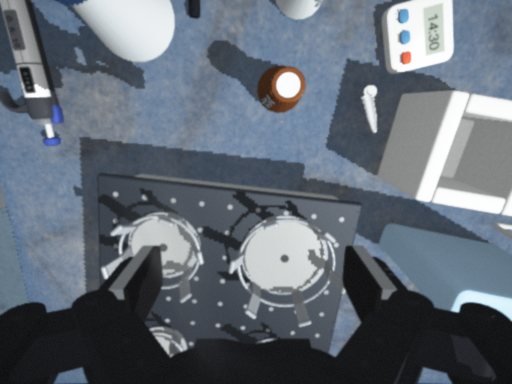

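Run:
```python
import cv2
a=cv2.imread('pics/scene0.png')[125:295,120:345]; cv2.imwrite('pics/sc1.png',cv2.resize(a,None,fx=3.5,fy=3.5,interpolation=cv2.INTER_CUBIC))
b=cv2.imread('pics/side0.png')[110:310,140:400]; cv2.imwrite('pics/si1.png',cv2.resize(b,None,fx=3,fy=3,interpolation=cv2.INTER_CUBIC))
```

```text
(no output)
```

View pics/sc1.png

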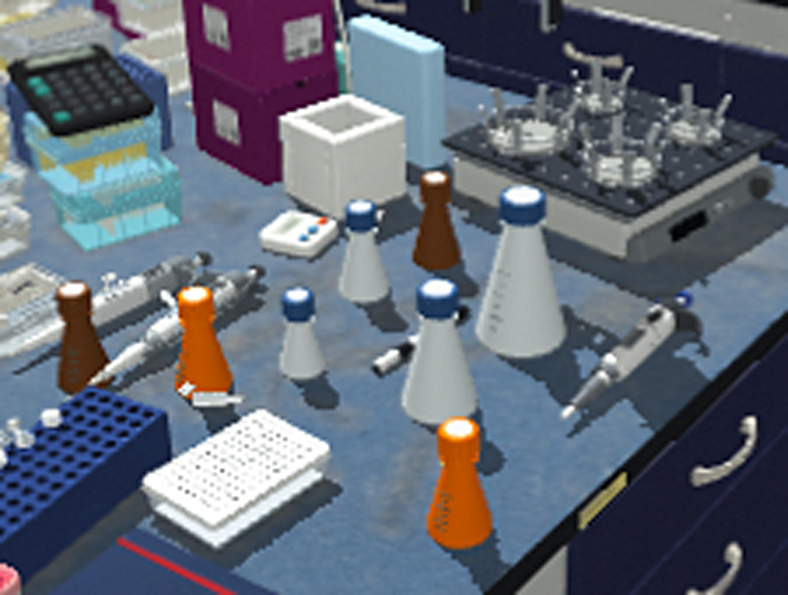

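View pics/si1.png

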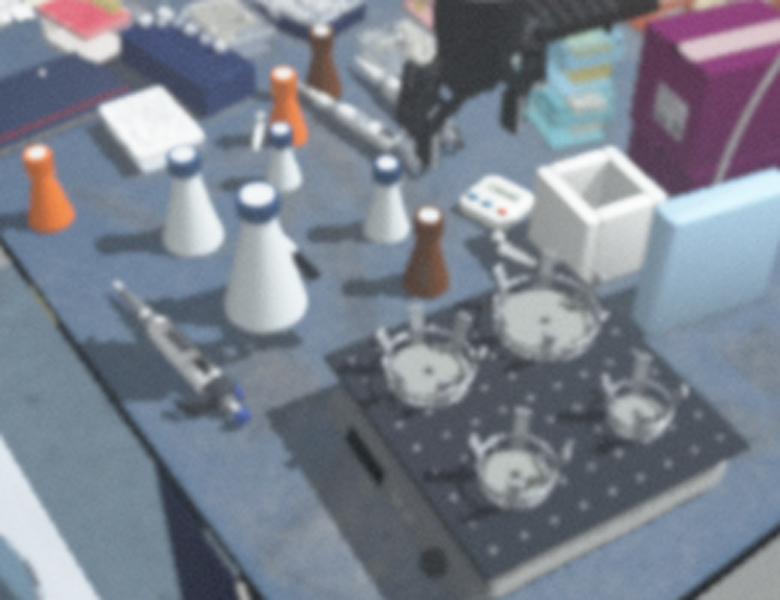

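```bash
cat >> h.py <<'E'
from scipy.spatial.transform import Rotation as R
def campose(m,o=None):
    if 'pose' in m: return np.array(m['pose'])
    T=np.eye(4); w,x,y,z=o['eef_rot']; T[:3,:3]=R.from_quat([x,y,z,w]).as_matrix(); T[:3,3]=o['eef_pos']
    return T@np.array(m['tool_from_camera'])
def ray(m,T,uv):
    k,d=K(m); p=cv2.undistortPoints(np.array([[uv]],float),k,d)[0,0]
    return T[:3,:3]@np.array([p[0],-p[1],-1.]),T[:3,3]
def onz(m,T,uv,z):
    d,c=ray(m,T,uv); return (c+d*(z-c[2])/d[2])[:3]
def proj(m,T,P):
    k,d=K(m); P=np.atleast_2d(P); pc=(P-T[:3,3])@T[:3,:3]; pc=pc*[1,-1,-1]
    return cv2.projectPoints(pc.reshape(-1,1,3),np.zeros(3),np.zeros(3),k,d)[0].reshape(-1,2)
def ld(n): return json.load(open(n+'.json'))
E
python3 - <<'E'
from h import *
ms,mi,mw=ld('scene'),ld('side'),ld('wrist')
o=ctrl.get_obs();Tw=campose(mw,o)
H={'25':.078,'50':.095,'125':.118,'250':.148}
sc={'25':(298,293),'50':(361,205),'125':(437,285),'250':(523,192)}
si={'25':(280,128),'50':(387,162),'125':(184,153),'250':(257,190)}
for k in H:
    a=onz(ms,campose(ms),(120+(sc[k][0]+.5)/3.5-.5,125+(sc[k][1]+.5)/3.5-.5),H[k]); b=onz(mi,campose(mi),(140+si[k][0]/3,110+si[k][1]/3),H[k])
    print(k,a.round(4),b.round(4))
hs={'250':(545,320),'125':(430,370),'50':(516,474),'25':(638,412)}
for k in hs: print('h',k,onz(mi,campose(mi),(140+hs[k][0]/3,110+hs[k][1]/3),.081).round(4))
for p in [(284.5,258.5),(163,248)]: print('w',onz(mw,Tw,p,.081).round(4))
E
```

```text
25 [0.5797 0.3194 0.078 ] [0.576 0.323 0.078]
50 [0.6267 0.1765 0.095 ] [0.6229 0.1815 0.095 ]
125 [0.4441 0.2899 0.118 ] [0.4403 0.2943 0.118 ]
250 [0.4533 0.1497 0.148 ] [0.4513 0.1617 0.148 ]
h 250 [ 0.6081 -0.086   0.081 ]
h 125 [ 0.4822 -0.0735  0.081 ]
h 50 [ 0.4681 -0.2052  0.081 ]
h 25 [ 0.5972 -0.2166  0.081 ]
w [ 0.6094 -0.084   0.081 ]
w [ 0.4821 -0.0719  0.081 ]
```

Request:
{"fn": "step_arm", "kwargs": {
  "xyz": [
    [-7,-34,26],
    [-14,-68,52],
    [-21,-102,78],
    [-28,-136,104],
    [-35,-170,128],
    [-35,-170,128],
    [-35,-170,128]
  ],
  "spin": [0,0,0,0,0,0,0],
  "fingers": [100,100,100,100,100,100,100]
}}

```text
time_s: 0.85
eef_pos: [0.5399, -0.1706, 0.3703]
eef_rot: [0.707, 0.001, 0.707, -0.001]
wrist_force: [0.2, 0.7, -0.2]
opening: 0.999
```

Run:
```python
from h import *
o=ctrl.get_obs(); print(o['eef_pos'],o['dq'].round(3)); json.dump({k:np.array(v).tolist() for k,v in o.items()},open('oh.json','w'))
snap('wrist','wh.png')
```

```text
[ 0.53988574 -0.1705545   0.37026853] [ 0.033  0.015  0.034  0.006 -0.002  0.003]
```

View pics/wh.png

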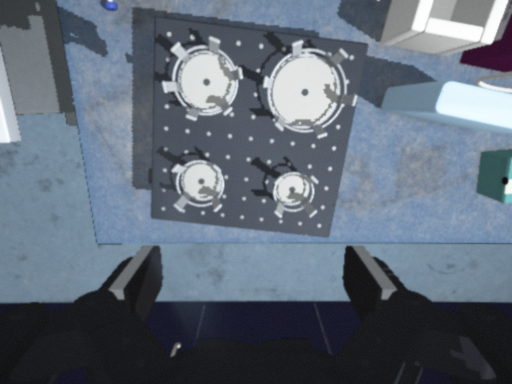

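Request:
{"fn": "step_arm", "kwargs": {
  "xyz": [
    [-1,45,0],
    [-2,90,0],
    [-3,135,0],
    [-4,180,0],
    [-6,225,0],
    [-8,270,0],
    [-10,310,0],
    [-10,340,0],
    [-10,340,0],
    [-10,340,0]
  ],
  "spin": [0,0,0,0,0,0,0,0,0,0],
  "fingers": [60,60,60,60,60,60,60,60,60,60]
}}

```text
time_s: 1.9
eef_pos: [0.529, 0.1715, 0.3689]
eef_rot: [0.706, -0.001, 0.708, 0.001]
wrist_force: [0.4, -0.4, -0.4]
opening: 0.595
```

Run:
```python
from h import *
o=ctrl.get_obs(); print(o['eef_pos'],o['dq'].round(3),o['time_s'],o['opening']); json.dump({k:np.array(v).tolist() for k,v in o.items()},open('of.json','w'))
snap('wrist','wf.png')
```

```text
[0.5289617  0.17149358 0.36886215] [-0.04  -0.008  0.    -0.004  0.003 -0.003] 1.9 0.5954369580291698
```

View pics/wf.png

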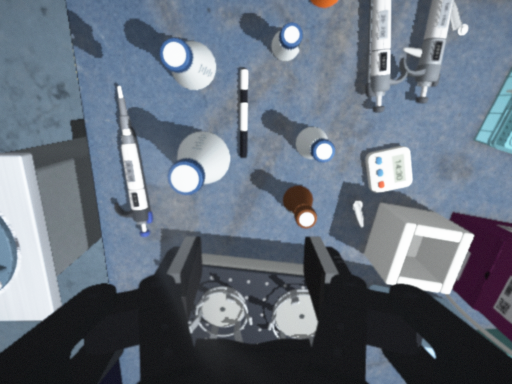

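Run:
```python
from h import *
mw=ld('wrist'); ms=ld('scene'); mi=ld('side')
of=json.load(open('of.json'));oh=json.load(open('oh.json'))
Tf,Th=campose(mw,of),campose(mw,oh)
f=cv2.imread('pics/wf.png');h=cv2.imread('pics/wh.png')
Hh={'25':.078,'50':.095,'125':.118,'250':.148}
# cap outline (blue + white top): fit the white top disc
c={'25':(290,35),'50':(322,150),'125':(175,54),'250':(186,177)}
for k,(u,v) in c.items():
    s=20; a=f[v-s:v+s,u-s:u+s].astype(int)
    w=(a.min(2)>205).astype(np.uint8)
    n,l,st,ce=cv2.connectedComponentsWithStats(w,connectivity=4)
    best=None
    i=min([j for j in range(1,n) if st[j,4]>30],key=lambda j:np.hypot(*(ce[j]-s)))
    cen=ce[i]+[u-s,v-s]
    print(k,cen.round(1),st[i],onz(mw,Tf,cen,Hh[k]).round(4))
c={'25':(292,190),'50':(201,182),'125':(206,82),'250':(305,92)}
D={'25':.046,'50':.055,'125':.071,'250':.089}
vis=cv2.resize(h[20:230,140:380],None,fx=3.3,fy=3.3,interpolation=cv2.INTER_CUBIC)
for k,(u,v) in c.items():
    a=h[v-4:v+5,u-4:u+5].astype(int).sum(2); wgt=np.clip(np.median(a)-60-a,0,None)
    yy,xx=np.mgrid[-4:5,-4:5]; cen=np.array([u+(wgt*xx).sum()/wgt.sum(),v+(wgt*yy).sum()/wgt.sum()])
    P=onz(mw,Th,cen,.081);print('h',k,cen.round(1),P.round(4))
    for r,z,col in [(D[k]/2,.099,(0,0,255)),(D[k]/2+.0085,.121,(0,255,0))]:
        t=np.linspace(0,2*np.pi,80); q=proj(mw,Th,np.c_[P[0]+r*np.cos(t),P[1]+r*np.sin(t),0*t+z])
        cv2.polylines(vis,[((q-[140,20]+.5)*3.3).astype(int)],True,col,1)
cv2.imwrite('pics/whv.png',vis)
cv2.imwrite('pics/wfv.png',cv2.resize(f[10:210,150:350],None,fx=3,fy=3,interpolation=cv2.INTER_CUBIC))
# brown
print('brown',onz(mw,Tf,(306,219),.095))
```

```text
25 [291.3  34.1] [ 14  11  15  17 188] [0.5769 0.3261 0.078 ]
50 [323.9 151. ] [ 15  14  15  15 190] [0.6237 0.1843 0.095 ]
125 [174.1  53.9] [  8   8  23  24 419] [0.4397 0.2976 0.118 ]
250 [184.3 178.1] [  5   8  27  27 564] [0.4492 0.1596 0.148 ]
h 25 [292.  190.8] [ 0.5974 -0.217   0.081 ]
h 50 [201.  181.2] [ 0.4685 -0.2027  0.081 ]
h 125 [206.1  81.7] [ 0.4817 -0.0709  0.081 ]
h 250 [304.5  91.9] [ 0.6089 -0.0835  0.081 ]
brown [0.60525838 0.08833415 0.095     ]
```

View pics/whv.png

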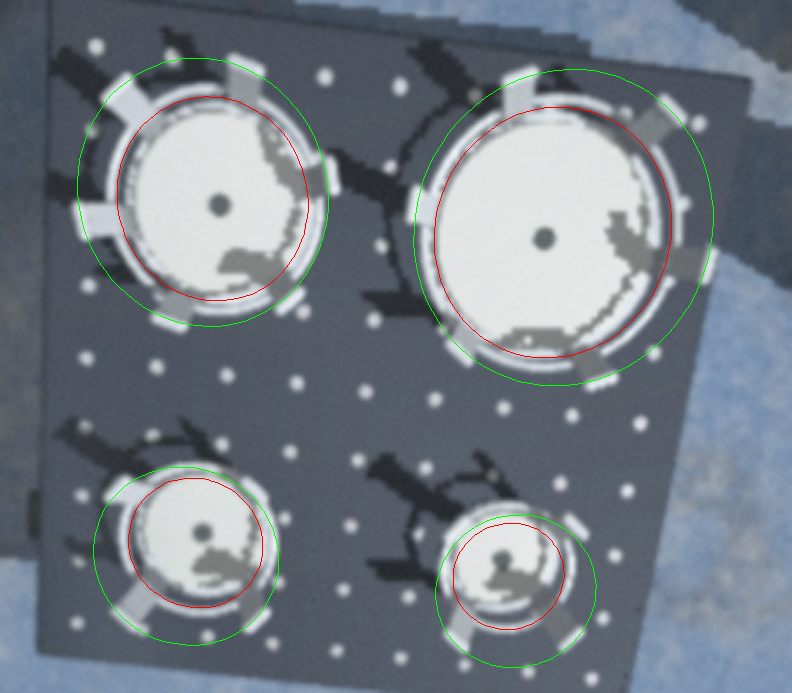

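View pics/wfv.png

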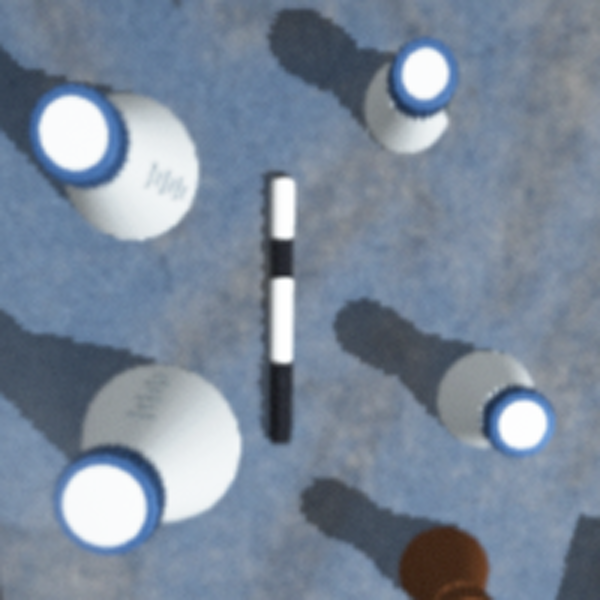

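Look-alikes for flask_50 in wrist view: brown flask (300,205) and, in scene, brown (143,220), orange (177,222), (251,262). The blue-capped white flasks are 25 at (291,34), 50 at (324,151), 125 at (174,54) and 250 at (184,178), and the crop confirms the blue caps and the size order. The marker lies at (243,112) and the timer at (388,168).

Request:
{"fn": "step_arm", "kwargs": {
  "xyz": [
    [8,26,-35],
    [16,52,-70],
    [24,78,-105],
    [32,104,-140],
    [40,130,-175],
    [47,155,-210],
    [47,155,-225],
    [47,155,-225]
  ],
  "spin": [0,0,0,0,0,0,0,0],
  "fingers": [60,60,60,60,60,60,60,60]
}}

```text
time_s: 2.75
eef_pos: [0.575, 0.3233, 0.1414]
eef_rot: [0.705, -0.001, 0.709, -0.001]
wrist_force: [-0.4, -0.5, -0.8]
opening: 0.602
```

Run:
```python
from h import *
o=ctrl.get_obs(); print(o['eef_pos'],o['dq'].round(3),o['time_s'],o['opening'])
snap('wrist','w3.png'); o=ctrl.get_obs(); print(o['eef_pos'])
```

```text
[0.57504701 0.32329681 0.14139895] [-0.012 -0.064 -0.036 -0.002  0.026  0.001] 2.75 0.6024475959482005
[0.57646679 0.32343131 0.14408563]
```

View pics/w3.png

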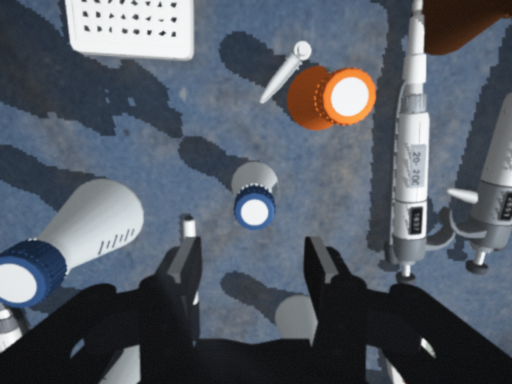

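Run:
```python
from h import *
o=ctrl.get_obs();m=ld('wrist');print(onz(m,campose(m,o),(254.5,211.5),.078), o['eef_pos'])
```

```text
[0.57881629 0.32568526 0.078     ] [0.57646679 0.32343131 0.14408563]
```

Request:
{"fn": "step_arm", "kwargs": {
  "xyz": [
    [1,0,-35],
    [1,0,-65],
    [1,0,-84],
    [1,0,-84],
    [1,0,-84],
    [1,0,-84],
    [1,0,-84],
    [1,0,-84],
    [1,0,-84],
    [1,0,-84]
  ],
  "spin": [0,0,0,0,0,0,0,0,0,0],
  "fingers": [60,60,60,60,15,15,15,15,15,15]
}}

```text
time_s: 3.8
eef_pos: [0.58, 0.3255, 0.0643]
eef_rot: [0.709, 0.0, 0.705, 0.0]
wrist_force: [-0.5, -1.9, 7.6]
opening: 0.308
```

Run:
```python
from h import *
o=ctrl.get_obs(); print(o['eef_pos'],o['wrist_force'],o['opening'])
snap('wrist','w4.png')
```

```text
[0.58004986 0.32545223 0.06432092] [-0.4902743  -1.91052723  7.62714653] 0.30813368877881875
```

View pics/w4.png

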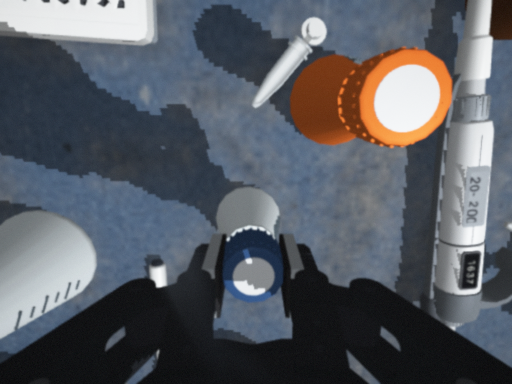

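Request:
{"fn": "step_arm", "kwargs": {
  "xyz": [
    [0,0,25],
    [0,0,65],
    [0,0,110],
    [1,-15,145],
    [3,-55,160],
    [4,-100,160],
    [6,-145,160],
    [7,-190,160],
    [9,-235,160],
    [10,-280,160]
  ],
  "spin": [0,0,0,0,0,0,0,0,0,0],
  "fingers": [15,15,15,15,15,15,15,15,15,15]
}}

```text
time_s: 4.85
eef_pos: [0.5881, 0.0433, 0.2224]
eef_rot: [0.708, -0.0, 0.706, 0.0]
wrist_force: [0.1, -0.3, 0.5]
opening: 0.307
```

Request:
{"fn": "step_arm", "kwargs": {
  "xyz": [
    [2,-45,0],
    [3,-90,0],
    [5,-135,0],
    [6,-180,0],
    [8,-220,0],
    [9,-245,0],
    [9,-260,0],
    [9,-260,0],
    [9,-260,0]
  ],
  "spin": [0,0,0,0,0,0,0,0,0],
  "fingers": [15,15,15,15,15,15,15,15,15]
}}

```text
time_s: 5.75
eef_pos: [0.597, -0.214, 0.2215]
eef_rot: [0.707, 0.0, 0.707, 0.0]
wrist_force: [-0.0, 0.4, -0.4]
opening: 0.307
```

Run:
```python
from h import *
o=ctrl.get_obs(); print(o['eef_pos'],o['wrist_force'],o['opening'])
json.dump({k:np.array(v).tolist() for k,v in o.items()},open('o5.json','w'))
snap('wrist','w5.png');s=snap('side','s5.png');b=s[200:300,280:410,::-1]; cv2.imwrite('pics/s5c.png',cv2.resize(b,None,fx=5,fy=5,interpolation=cv2.INTER_CUBIC))
```

```text
[ 0.59701562 -0.21398119  0.22145175] [-0.01868709  0.43555679 -0.36702301] 0.30743452731453436
```

View pics/w5.png

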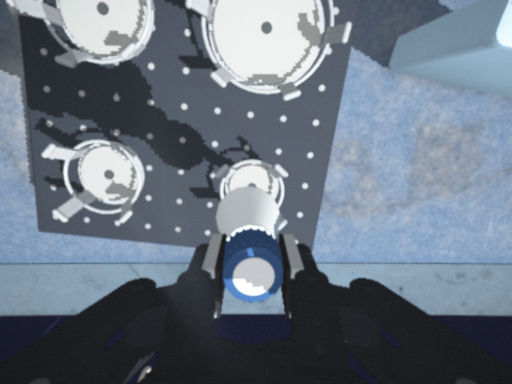

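View pics/s5c.png

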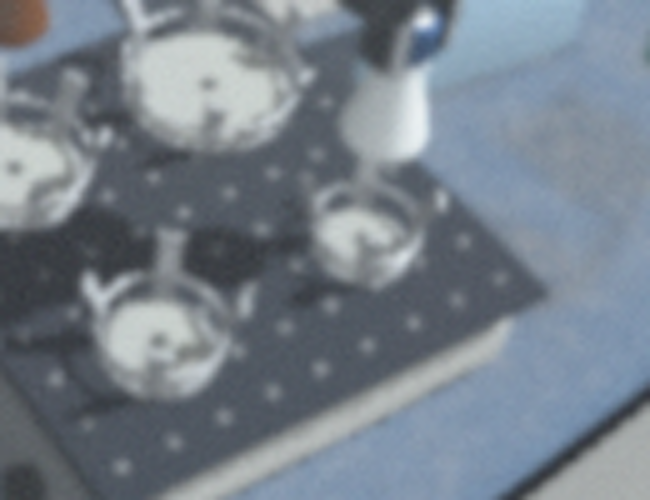

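```bash
cat >> h.py <<'E'
def circ(m,T,P,r,z):
    t=np.linspace(0,2*np.pi,80); return proj(m,T,np.c_[P[0]+r*np.cos(t),P[1]+r*np.sin(t),0*t+z])
E
python3 - <<'E'
from h import *
m=ld('wrist');o=json.load(open('o5.json'));T=campose(m,o)
for n,p in {'25':(252.3,187),'50':(109,174),'250':(267,28),'125':(103,8)}.items(): print(n,onz(m,T,p,.081).round(4))
zb=o['eef_pos'][2]-.0643
print('cap',onz(m,T,(253,277.5),zb+.078), zb)
P=o['eef_pos']
def draw(im,m,T,s,x0,y0,fn):
    for (r,z,c,Q) in [(.021,zb,(0,0,255),P),(.014,zb+.078,(0,255,0),P),(.014,zb+.056,(0,255,0),P),(.023,.099,(255,0,0),(.597,-.2155)),(.0315,.121,(255,0,255),(.597,-.2155))]:
        q=circ(m,T,Q,r,z); cv2.polylines(im,[((q-[x0,y0]+.5)*s).astype(int)],True,c,1)
    cv2.imwrite(fn,im)
im=cv2.imread('pics/w5.png')[130:320,160:350]; draw(cv2.resize(im,None,fx=3,fy=3,interpolation=cv2.INTER_CUBIC),m,T,3,160,130,'pics/w5v.png')
mi=ld('side'); im=cv2.imread('pics/s5c.png'); draw(im,mi,campose(mi),5,280,200,'pics/s5v.png')
E
```

```text
25 [ 0.598  -0.2144  0.081 ]
50 [ 0.4688 -0.2023  0.081 ]
250 [ 0.6096 -0.0839  0.081 ]
125 [ 0.4822 -0.0709  0.081 ]
cap [ 0.59838135 -0.21337924  0.23515175] 0.15715174579743182
```

View pics/w5v.png

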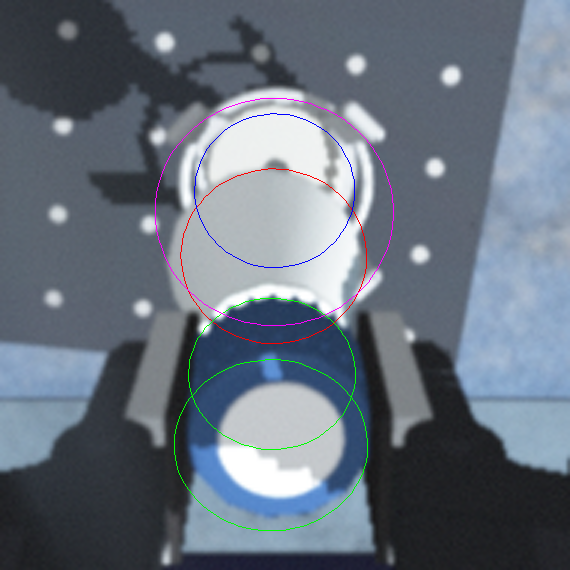

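View pics/s5v.png

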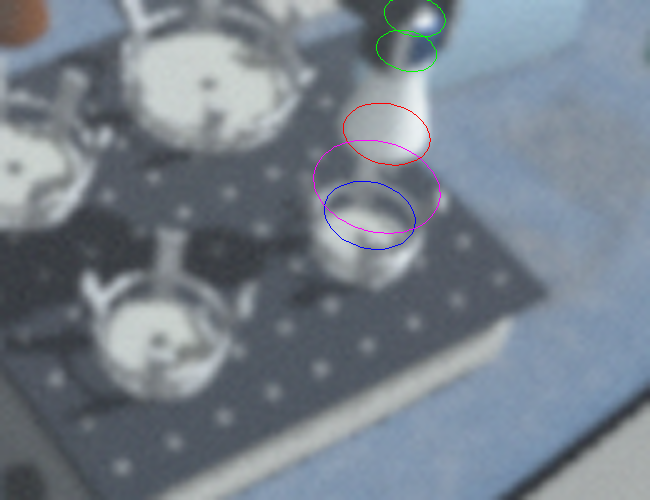

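Run:
```python
import cv2
im=cv2.imread('pics/w5.png')[150:310,195:315]; cv2.imwrite('pics/w5z.png',cv2.resize(im,None,fx=3.7*1.01,fy=3.7,interpolation=cv2.INTER_NEAREST))
```

```text
(no output)
```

View pics/w5z.png

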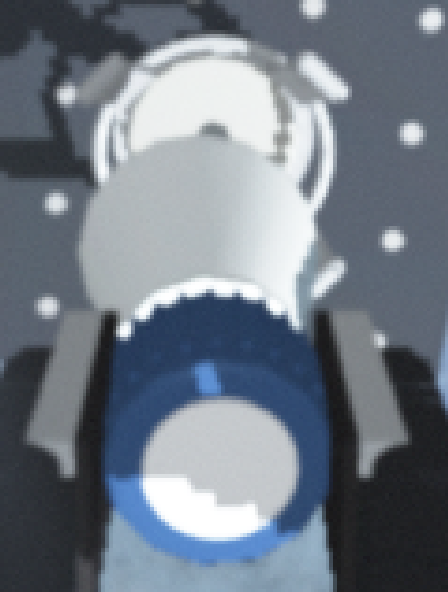

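Request:
{"fn": "step_arm", "kwargs": {
  "xyz": [
    [3,0,-15],
    [3,0,-30],
    [3,0,-42],
    [3,0,-50],
    [3,0,-56],
    [3,0,-60],
    [3,0,-60]
  ],
  "spin": [0,0,0,0,0,0,0],
  "fingers": [15,15,15,15,15,15,15]
}}

```text
time_s: 6.55
eef_pos: [0.5998, -0.215, 0.1607]
eef_rot: [0.707, 0.0, 0.707, 0.0]
wrist_force: [0.3, -0.4, -0.5]
opening: 0.308
```

Run:
```python
from h import *
o=ctrl.get_obs(); print(o['eef_pos'],o['wrist_force'],o['opening'])
w=snap('wrist','w6.png');cv2.imwrite('pics/w6c.png',cv2.resize(w[130:320,160:350,::-1],None,fx=3,fy=3,interpolation=cv2.INTER_CUBIC))
s=snap('side','s6.png');b=s[190:280,310:400,::-1]; cv2.imwrite('pics/s6c.png',cv2.resize(b,None,fx=6,fy=6,interpolation=cv2.INTER_CUBIC))
```

```text
[ 0.59979305 -0.2149723   0.16070544] [ 0.27854123 -0.38554158 -0.54048329] 0.30827136644398073
```

View pics/w6c.png

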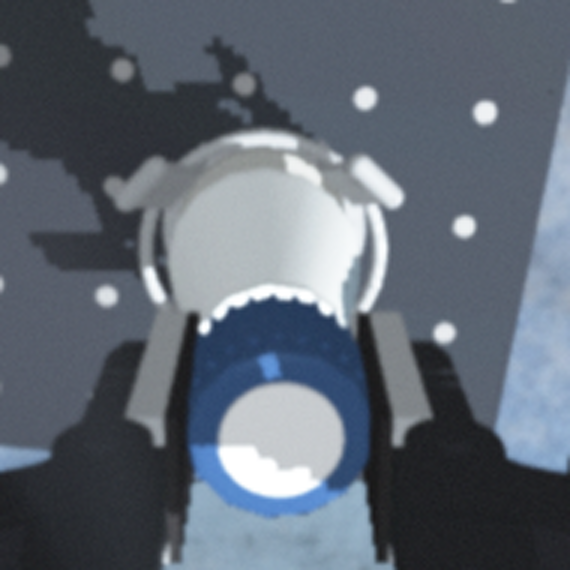

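View pics/s6c.png

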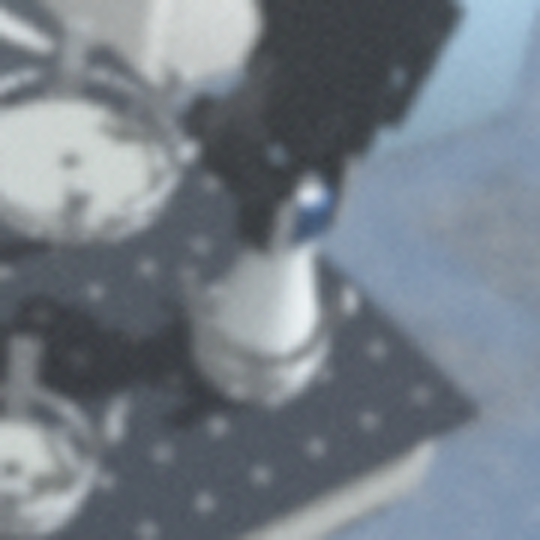

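Request:
{"fn": "step_arm", "kwargs": {
  "xyz": [
    [0,0,-6],
    [0,0,-11],
    [0,0,-14],
    [0,0,-16],
    [0,0,-16]
  ],
  "spin": [0,0,0,0,0],
  "fingers": [15,15,15,15,15]
}}

```text
time_s: 7.15
eef_pos: [0.6, -0.2151, 0.1455]
eef_rot: [0.707, -0.0, 0.707, -0.0]
wrist_force: [-0.9, 0.3, 1.3]
opening: 0.308
```

Request:
{"fn": "step_arm", "kwargs": {
  "xyz": [
    [0,0,-1],
    [0,0,-2],
    [0,0,-2]
  ],
  "spin": [0,0,0],
  "fingers": [15,15,15]
}}

```text
time_s: 7.45
eef_pos: [0.6002, -0.2155, 0.1454]
eef_rot: [0.707, -0.0, 0.707, -0.0]
wrist_force: [-5.0, 0.7, 11.1]
opening: 0.306
```

Request:
{"fn": "step_arm", "kwargs": {
  "xyz": [
    [0,0,0],
    [0,0,0],
    [0,0,0],
    [0,0,15],
    [0,0,50],
    [2,20,80],
    [5,65,80],
    [7,110,80],
    [10,155,80],
    [12,200,80]
  ],
  "spin": [0,0,0,0,0,0,0,0,0,0],
  "fingers": [55,55,55,55,55,60,60,60,60,60]
}}

```text
time_s: 8.45
eef_pos: [0.6122, -0.0134, 0.2246]
eef_rot: [0.708, 0.0, 0.707, -0.0]
wrist_force: [-0.0, 0.0, 0.6]
opening: 0.601
```

Request:
{"fn": "step_arm", "kwargs": {
  "xyz": [
    [2,45,0],
    [4,90,0],
    [6,130,0],
    [9,170,-10],
    [12,195,-30],
    [12,199,-55],
    [12,199,-55],
    [12,199,-55]
  ],
  "spin": [0,0,0,0,0,0,0,0],
  "fingers": [60,60,60,60,60,60,60,60]
}}

```text
time_s: 9.25
eef_pos: [0.624, 0.1838, 0.1688]
eef_rot: [0.707, -0.0, 0.707, -0.0]
wrist_force: [0.2, -0.6, 0.1]
opening: 0.602
```

Run:
```python
from h import *
o=ctrl.get_obs(); print(o['eef_pos'],o['wrist_force'],o['opening'],o['time_s'])
json.dump({k:np.array(v).tolist() for k,v in o.items()},open('o7.json','w'))
snap('wrist','w7.png'); s=snap('side','s7.png')
```

```text
[0.62395608 0.18383533 0.16882004] [ 0.17609622 -0.5571006   0.08215883] 0.6024702576203682 9.25
```

View pics/w7.png

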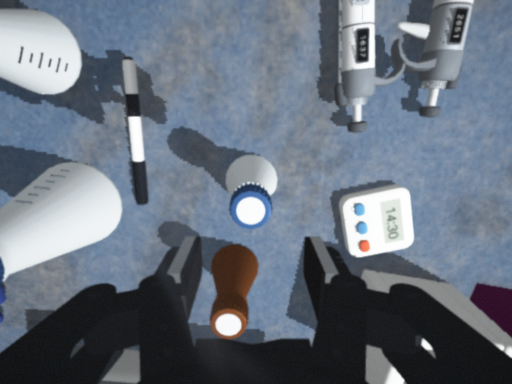

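View pics/s7.png

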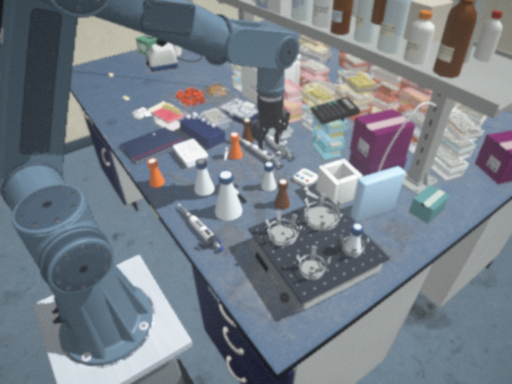

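Run:
```python
from h import *
o=ctrl.get_obs();m=ld('wrist');T=campose(m,o);print(onz(m,T,(250.8,209.3),.095), onz(m,T,(228.5,323),.095),o['eef_pos'])
```

```text
[0.62529741 0.18404319 0.095     ] [0.60731824 0.08809856 0.095     ] [0.62513909 0.18333583 0.17032781]
```

Request:
{"fn": "step_arm", "kwargs": {
  "xyz": [
    [0,0,-35],
    [0,0,-70],
    [0,0,-90],
    [0,0,-90],
    [0,0,-90],
    [0,0,-90],
    [0,0,-90],
    [0,0,-90],
    [0,0,-90],
    [0,0,-90]
  ],
  "spin": [0,0,0,0,0,0,0,0,0,0],
  "fingers": [60,60,60,60,45,36,25,20,20,20]
}}

```text
time_s: 10.35
eef_pos: [0.6258, 0.1841, 0.0811]
eef_rot: [0.709, 0.0, 0.706, 0.0]
wrist_force: [-0.4, -0.2, 7.0]
opening: 0.329
```

Request:
{"fn": "step_arm", "kwargs": {
  "xyz": [
    [0,0,0],
    [0,0,0]
  ],
  "spin": [0,0],
  "fingers": [20,20]
}}

```text
time_s: 10.55
eef_pos: [0.6258, 0.1841, 0.0811]
eef_rot: [0.709, 0.0, 0.706, 0.0]
wrist_force: [-1.6, -1.1, 7.5]
opening: 0.333
```

Request:
{"fn": "step_arm", "kwargs": {
  "xyz": [
    [0,0,25],
    [0,0,65],
    [0,0,110],
    [-4,-10,145],
    [-16,-40,160],
    [-33,-82,160],
    [-50,-124,160],
    [-67,-166,160],
    [-84,-208,160],
    [-100,-250,160]
  ],
  "spin": [0,0,0,0,0,0,0,0,0,0],
  "fingers": [20,20,20,20,20,20,20,20,20,20]
}}

```text
time_s: 11.55
eef_pos: [0.5233, -0.0674, 0.2393]
eef_rot: [0.708, -0.0, 0.707, -0.0]
wrist_force: [0.6, -0.3, -1.0]
opening: 0.333
```

Request:
{"fn": "step_arm", "kwargs": {
  "xyz": [
    [-16,-40,0],
    [-32,-80,0],
    [-46,-115,0],
    [-55,-137,0],
    [-55,-137,0],
    [-55,-137,0]
  ],
  "spin": [0,0,0,0,0,0],
  "fingers": [20,20,20,20,20,20]
}}

```text
time_s: 12.15
eef_pos: [0.469, -0.2032, 0.2388]
eef_rot: [0.707, 0.0, 0.707, -0.001]
wrist_force: [1.0, -0.4, -0.4]
opening: 0.333
```

```bash
cat >> h.py <<'E'
def look(tag,zoff,rb,rc,hh,hold,D,x0=140,y0=80,w=220,h=240):
    m=ld('wrist');o=ctrl.get_obs();T=campose(m,o);print(o['eef_pos'],o['wrist_force'].round(1),o['opening'],o['time_s'])
    im=snap('wrist','w%s.png'%tag)[:,:,::-1]; s=2.5
    im=np.ascontiguousarray(cv2.resize(im[y0:y0+h,x0:x0+w],None,fx=s,fy=s,interpolation=cv2.INTER_CUBIC))
    P=o['eef_pos'];zb=P[2]-zoff;print('base z',zb)
    raw=im.copy()
    for r,z,c,Q in [(rb,zb,(0,0,255),P),(rc,zb+hh,(0,255,0),P),(D/2,.099,(255,0,0),hold),(D/2+.0085,.121,(255,0,255),hold),(.002,.081,(0,255,255),hold)]:
        q=circ(m,T,Q,r,z);print(((q.max(0)+q.min(0))/2).round(1),(q.max(0)-q.min(0)).round(1)); cv2.polylines(im,[((q-[x0,y0]+.5)*s).astype(int)],True,c,1)
    cv2.imwrite('pics/w%sv.png'%tag,im); cv2.imwrite('pics/w%sr.png'%tag,raw)
E
python3 - <<'E'
from h import *
look('8',.0811,.0255,.015,.095,(.4685,-.203),.055)
E
```

```text
[ 0.46903657 -0.20318068  0.23884628] [ 1.  -0.4 -0.4] 0.33302140199956404 12.15
base z 0.1577462761306805
[250.8 206.5] [69.7 66. ]
[249.9 278.1] [69.2 61.2]
[250.5 185.7] [60.1 58.1]
[250.3 191.6] [85.1 81.8]
[250.6 181.6] [4.1 4. ]
```

View pics/w8v.png

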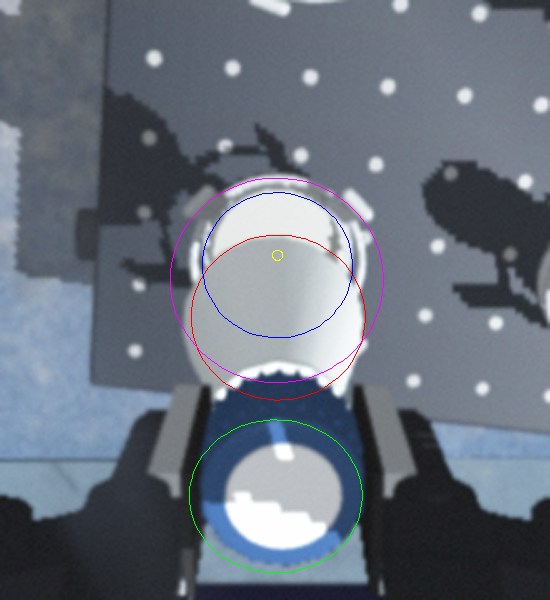

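View pics/w8r.png

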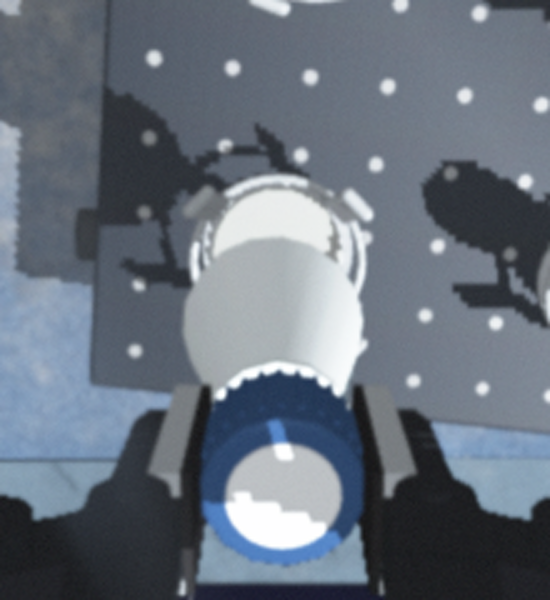

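Request:
{"fn": "step_arm", "kwargs": {
  "xyz": [
    [1,0,-20],
    [1,0,-36],
    [1,0,-48],
    [1,0,-56],
    [1,0,-62],
    [1,0,-68],
    [1,0,-72],
    [1,0,-75],
    [1,0,-75]
  ],
  "spin": [0,0,0,0,0,0,0,0,0],
  "fingers": [20,20,20,20,20,20,20,20,20]
}}

```text
time_s: 13.1
eef_pos: [0.4699, -0.203, 0.1631]
eef_rot: [0.707, 0.0, 0.707, 0.0]
wrist_force: [-0.5, 0.8, -0.5]
opening: 0.334
```

Request:
{"fn": "step_arm", "kwargs": {
  "xyz": [
    [0,0,-1],
    [0,0,-2],
    [0,0,-3],
    [0,0,-3]
  ],
  "spin": [0,0,0,0],
  "fingers": [20,20,20,20]
}}

```text
time_s: 13.5
eef_pos: [0.4705, -0.2037, 0.1621]
eef_rot: [0.707, -0.001, 0.707, -0.001]
wrist_force: [-4.3, 1.2, 9.8]
opening: 0.336
```

Request:
{"fn": "step_arm", "kwargs": {
  "xyz": [
    [0,0,0],
    [0,0,0],
    [0,0,0],
    [0,0,15],
    [0,0,50],
    [-1,15,80],
    [-4,60,85],
    [-7,105,85],
    [-10,150,85],
    [-13,195,85]
  ],
  "spin": [0,0,0,0,0,0,0,0,0,0],
  "fingers": [58,58,58,58,58,65,65,65,65,65]
}}

```text
time_s: 14.5
eef_pos: [0.4566, -0.0064, 0.2453]
eef_rot: [0.707, 0.0, 0.707, -0.0]
wrist_force: [0.5, 1.0, 0.2]
opening: 0.653
```

Request:
{"fn": "step_arm", "kwargs": {
  "xyz": [
    [-2,45,0],
    [-5,90,0],
    [-8,135,0],
    [-11,180,0],
    [-14,225,0],
    [-17,265,0],
    [-17,290,-15],
    [-17,304,-50],
    [-17,304,-50],
    [-17,304,-50]
  ],
  "spin": [0,0,0,0,0,0,0,0,0,0],
  "fingers": [65,65,65,65,65,65,65,65,65,65]
}}

```text
time_s: 15.5
eef_pos: [0.4394, 0.2958, 0.1948]
eef_rot: [0.706, -0.001, 0.708, -0.0]
wrist_force: [-0.8, -0.0, 1.2]
opening: 0.65
```

Run:
```python
from h import *
o=ctrl.get_obs(); print(o['eef_pos'],o['wrist_force'],o['opening'],o['time_s'])
json.dump({k:np.array(v).tolist() for k,v in o.items()},open('o9.json','w'))
snap('wrist','w9.png'); s=snap('side','s9.png'); cv2.imwrite('pics/s9c.png',cv2.resize(s[110:310,140:400,::-1],None,fx=3,fy=3,interpolation=cv2.INTER_CUBIC))
```

```text
[0.43938231 0.29575111 0.19475569] [-0.77802639 -0.04135032  1.22005555] 0.6503646628866147 15.5
```

View pics/w9.png

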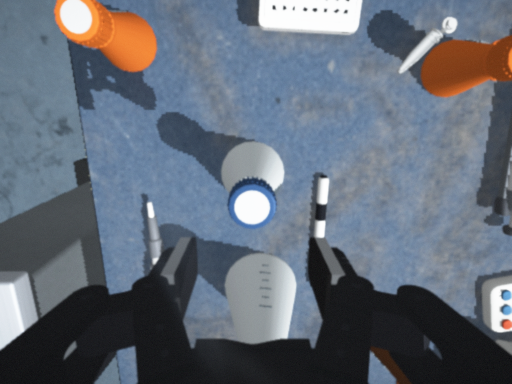

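View pics/s9c.png

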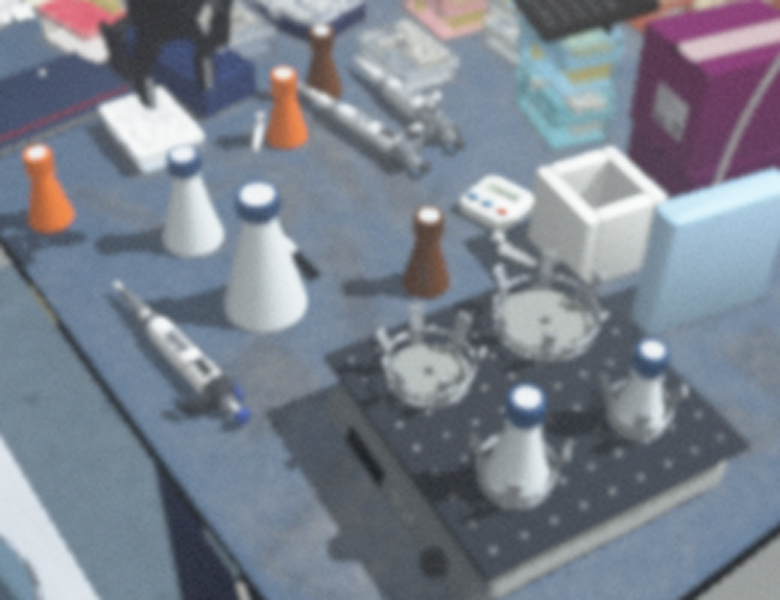

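Run:
```python
from h import *
m=ld('wrist');o=json.load(open('o9.json'));print(onz(m,campose(m,o),(252.3,208.5),.118))
```

```text
[0.44024311 0.29647245 0.118     ]
```

Request:
{"fn": "step_arm", "kwargs": {
  "xyz": [
    [0,0,-35],
    [0,0,-70],
    [0,0,-94],
    [0,0,-94],
    [0,0,-94],
    [0,0,-94],
    [0,0,-94],
    [0,0,-94],
    [0,0,-94],
    [0,0,-94]
  ],
  "spin": [0,0,0,0,0,0,0,0,0,0],
  "fingers": [65,65,65,65,50,42,30,25,25,25]
}}

```text
time_s: 16.6
eef_pos: [0.4415, 0.2966, 0.104]
eef_rot: [0.708, 0.0, 0.706, 0.001]
wrist_force: [-2.3, -1.6, 6.9]
opening: 0.385
```

Request:
{"fn": "step_arm", "kwargs": {
  "xyz": [
    [0,0,0],
    [0,0,0]
  ],
  "spin": [0,0],
  "fingers": [25,25]
}}

```text
time_s: 16.8
eef_pos: [0.4415, 0.2966, 0.104]
eef_rot: [0.708, 0.0, 0.706, 0.001]
wrist_force: [-1.4, -0.4, 5.1]
opening: 0.389
```

Request:
{"fn": "step_arm", "kwargs": {
  "xyz": [
    [0,0,25],
    [0,0,65],
    [0,0,110],
    [0,0,155],
    [3,-15,190],
    [8,-55,190],
    [13,-100,190],
    [18,-145,190],
    [23,-190,190],
    [28,-235,190]
  ],
  "spin": [0,0,0,0,0,0,0,0,0,0],
  "fingers": [25,25,25,25,25,25,25,25,25,25]
}}

```text
time_s: 17.8
eef_pos: [0.4683, 0.0593, 0.2933]
eef_rot: [0.708, -0.0, 0.706, -0.0]
wrist_force: [-0.3, -0.3, -0.8]
opening: 0.39
```

Request:
{"fn": "step_arm", "kwargs": {
  "xyz": [
    [4,-45,0],
    [9,-85,-5],
    [12,-115,-15],
    [14,-135,-30],
    [14,-135,-30],
    [14,-135,-30]
  ],
  "spin": [0,0,0,0,0,0],
  "fingers": [25,25,25,25,25,25]
}}

```text
time_s: 18.4
eef_pos: [0.4821, -0.0741, 0.2623]
eef_rot: [0.707, 0.0, 0.707, -0.0]
wrist_force: [0.2, -0.1, -0.4]
opening: 0.392
```

Run:
```python
from h import *
look('10',.1040,.0335,.0175,.118,(.482,-.0722),.071)
```

```text
[ 0.48208356 -0.07409889  0.26231588] [ 0.2 -0.1 -0.4] 0.3915674086788666 18.4
base z 0.15831588216532377
[250.9 196.8] [83.5 79.8]
[249.9 277.9] [80.8 71.4]
[251.  177.4] [72.  70.1]
[250.9 182.2] [95.9 93. ]
[251.1 174.6] [3.8 3.7]
```

View pics/w10v.png

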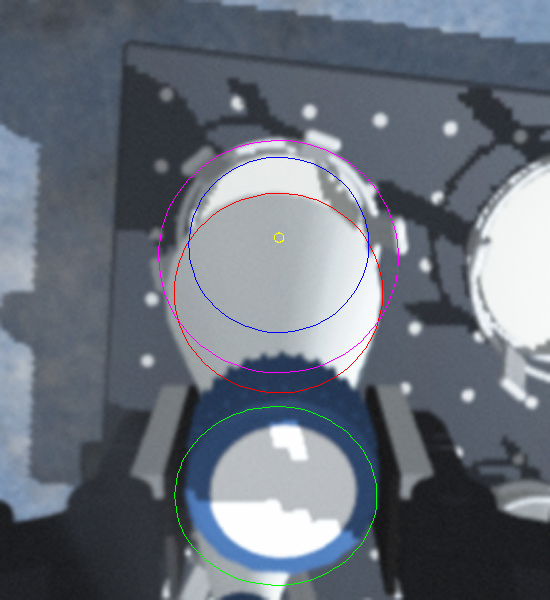

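View pics/w10r.png

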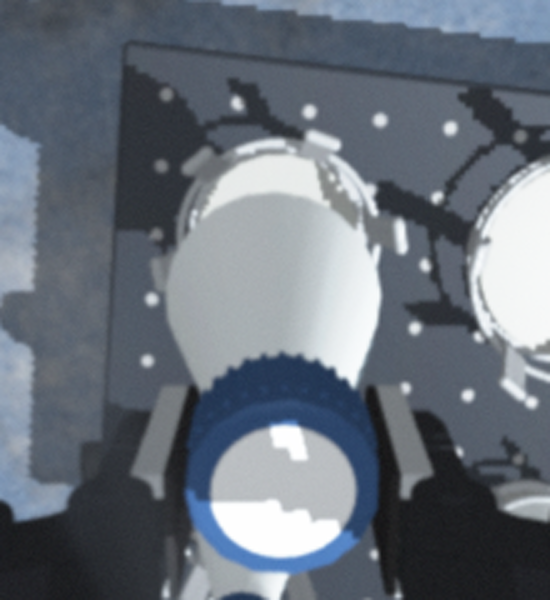

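Request:
{"fn": "step_arm", "kwargs": {
  "xyz": [
    [1,1,-20],
    [1,1,-36],
    [1,1,-48],
    [1,1,-56],
    [1,1,-62],
    [1,1,-68],
    [1,1,-72],
    [1,1,-75],
    [1,1,-75]
  ],
  "spin": [0,0,0,0,0,0,0,0,0],
  "fingers": [25,25,25,25,25,25,25,25,25]
}}

```text
time_s: 19.35
eef_pos: [0.4829, -0.073, 0.186]
eef_rot: [0.707, 0.0, 0.707, 0.0]
wrist_force: [0.1, 0.6, -1.5]
opening: 0.391
```

Request:
{"fn": "step_arm", "kwargs": {
  "xyz": [
    [0,0,-1],
    [0,0,-2],
    [0,0,-3],
    [0,0,-3]
  ],
  "spin": [0,0,0,0],
  "fingers": [25,25,25,25]
}}

```text
time_s: 19.75
eef_pos: [0.4834, -0.0735, 0.185]
eef_rot: [0.707, -0.0, 0.707, -0.0]
wrist_force: [-5.3, 0.4, 9.0]
opening: 0.39
```

Request:
{"fn": "step_arm", "kwargs": {
  "xyz": [
    [0,0,0],
    [0,0,0],
    [0,0,0],
    [0,0,15],
    [0,0,50],
    [-2,15,75],
    [-8,55,75],
    [-15,100,75],
    [-22,145,75],
    [-28,190,70]
  ],
  "spin": [0,0,0,0,0,0,0,0,0,0],
  "fingers": [62,62,62,62,62,75,75,75,75,75]
}}

```text
time_s: 20.75
eef_pos: [0.4549, 0.1186, 0.2539]
eef_rot: [0.708, 0.0, 0.706, -0.0]
wrist_force: [0.1, 0.7, 0.1]
opening: 0.752
```

Request:
{"fn": "step_arm", "kwargs": {
  "xyz": [
    [-6,32,-10],
    [-6,40,-28],
    [-6,40,-28],
    [-6,40,-28]
  ],
  "spin": [0,0,0,0],
  "fingers": [75,75,75,75]
}}

```text
time_s: 21.15
eef_pos: [0.4488, 0.1568, 0.2252]
eef_rot: [0.707, -0.0, 0.707, 0.0]
wrist_force: [-0.0, -0.5, 0.3]
opening: 0.747
```

Run:
```python
from h import *
o=ctrl.get_obs(); print(o['eef_pos'],o['wrist_force'],o['opening'],o['time_s'])
json.dump({k:np.array(v).tolist() for k,v in o.items()},open('o11.json','w'))
snap('wrist','w11.png'); s=snap('side','s11.png'); cv2.imwrite('pics/s11c.png',cv2.resize(s[110:310,140:400,::-1],None,fx=3,fy=3,interpolation=cv2.INTER_CUBIC))
```

```text
[0.44884425 0.15680152 0.22519283] [-1.44459153e-04 -5.18802536e-01  2.72841144e-01] 0.747099226746307 21.15
```

View pics/w11.png

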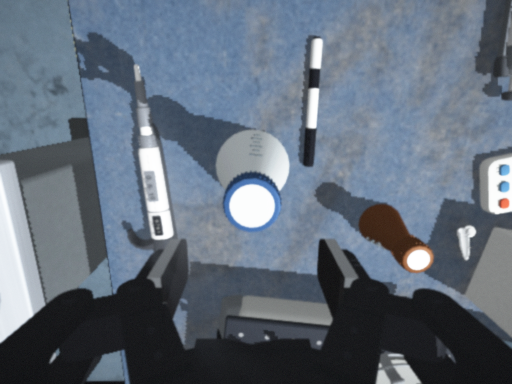

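View pics/s11c.png

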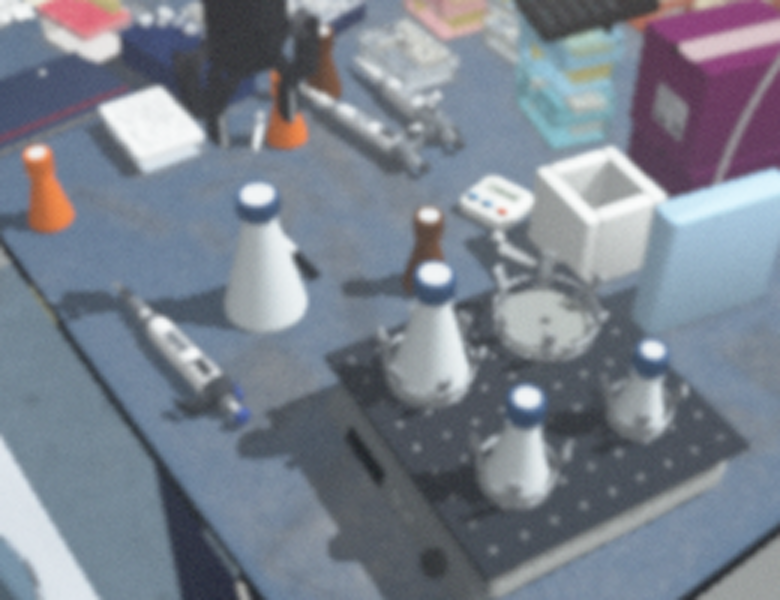

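Run:
```python
from h import *
m=ld('wrist');o=json.load(open('o11.json'));print(onz(m,campose(m,o),(252.5,205.5),.148))
```

```text
[0.44993597 0.1597017  0.148     ]
```

Request:
{"fn": "step_arm", "kwargs": {
  "xyz": [
    [0,1,-35],
    [0,1,-70],
    [0,1,-94],
    [0,1,-94],
    [0,1,-94],
    [0,1,-94],
    [0,1,-94],
    [0,1,-94],
    [0,1,-94],
    [0,1,-94]
  ],
  "spin": [0,0,0,0,0,0,0,0,0,0],
  "fingers": [75,75,75,75,60,50,40,33,33,33]
}}

```text
time_s: 22.25
eef_pos: [0.4504, 0.1581, 0.1336]
eef_rot: [0.708, 0.0, 0.706, 0.0]
wrist_force: [-1.9, -0.6, 6.6]
opening: 0.471
```

Request:
{"fn": "step_arm", "kwargs": {
  "xyz": [
    [0,0,0],
    [0,0,0]
  ],
  "spin": [0,0],
  "fingers": [33,33]
}}

```text
time_s: 22.45
eef_pos: [0.4504, 0.1581, 0.1336]
eef_rot: [0.708, -0.0, 0.706, 0.0]
wrist_force: [-2.6, -0.4, 6.1]
opening: 0.473
```

Request:
{"fn": "step_arm", "kwargs": {
  "xyz": [
    [0,0,25],
    [0,0,65],
    [0,0,110],
    [5,-5,150],
    [35,-20,165],
    [70,-40,165],
    [105,-60,165],
    [130,-90,165],
    [145,-125,165],
    [152,-165,165]
  ],
  "spin": [0,0,0,0,0,0,0,0,0,0],
  "fingers": [33,33,33,33,33,33,33,33,33,33]
}}

```text
time_s: 23.45
eef_pos: [0.6023, -0.008, 0.2971]
eef_rot: [0.708, -0.0, 0.707, 0.0]
wrist_force: [0.2, -0.4, -2.0]
opening: 0.473
```

Request:
{"fn": "step_arm", "kwargs": {
  "xyz": [
    [4,-35,0],
    [7,-60,0],
    [8,-79,0],
    [8,-79,0],
    [8,-79,0]
  ],
  "spin": [0,0,0,0,0],
  "fingers": [33,33,33,33,33]
}}

```text
time_s: 23.95
eef_pos: [0.609, -0.0858, 0.2967]
eef_rot: [0.707, 0.0, 0.707, 0.0]
wrist_force: [-0.1, 0.8, -2.1]
opening: 0.471
```

Run:
```python
from h import *
look('12',.1336,.0425,.021,.148,(.609,-.084),.089)
```

```text
[ 0.60896107 -0.0857761   0.29670575] [-0.1  0.8 -2.1] 0.4707382053147922 23.95
base z 0.1631057489541234
[251.1 186.5] [95.  91.7]
[249.8 277.8] [97.3 86. ]
[251.3 169.9] [81.4 79.8]
[251.3 173.5] [103.5 101.1]
[251.4 168.1] [3.5 3.4]
```

View pics/w12v.png

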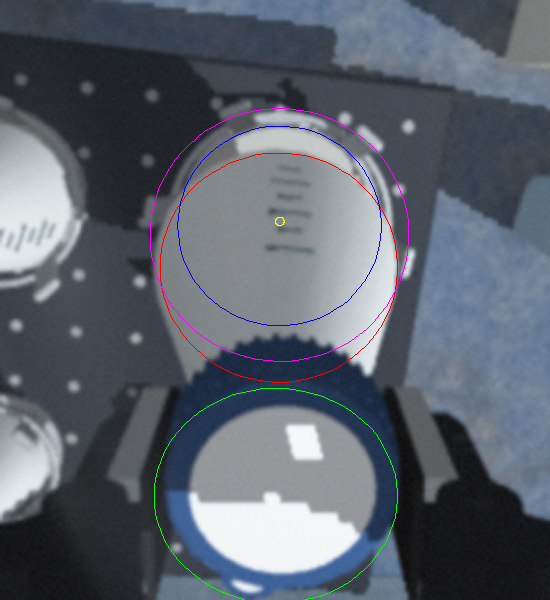

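View pics/w12r.png

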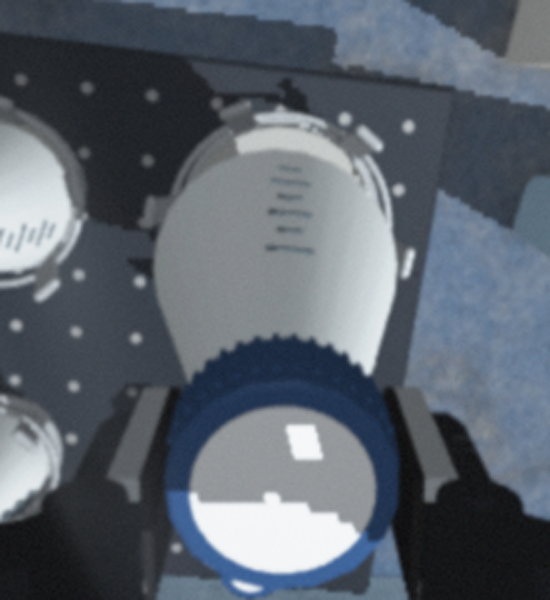

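Request:
{"fn": "step_arm", "kwargs": {
  "xyz": [
    [1,1,-20],
    [1,1,-38],
    [1,1,-52],
    [1,1,-60],
    [1,1,-67],
    [1,1,-73],
    [1,1,-77],
    [1,1,-80],
    [1,1,-80]
  ],
  "spin": [0,0,0,0,0,0,0,0,0],
  "fingers": [33,33,33,33,33,33,33,33,33]
}}

```text
time_s: 24.9
eef_pos: [0.6099, -0.085, 0.2161]
eef_rot: [0.707, 0.0, 0.707, -0.0]
wrist_force: [-0.2, 0.4, -2.3]
opening: 0.474
```

Request:
{"fn": "step_arm", "kwargs": {
  "xyz": [
    [0,0,-1],
    [0,0,-2],
    [0,0,-3],
    [0,0,-3]
  ],
  "spin": [0,0,0,0],
  "fingers": [33,33,33,33]
}}

```text
time_s: 25.3
eef_pos: [0.6103, -0.0853, 0.2147]
eef_rot: [0.708, -0.0, 0.707, -0.0]
wrist_force: [-2.0, -0.6, 4.1]
opening: 0.474
```

Request:
{"fn": "step_arm", "kwargs": {
  "xyz": [
    [0,0,-1],
    [0,0,-1],
    [0,0,-1],
    [0,0,-1],
    [0,0,-1],
    [0,0,20],
    [0,0,60],
    [0,0,100],
    [0,30,120],
    [0,70,120]
  ],
  "spin": [0,0,0,0,0,0,0,0,0,0],
  "fingers": [33,33,72,72,72,72,72,72,72,72]
}}

```text
time_s: 26.3
eef_pos: [0.6119, -0.0162, 0.3378]
eef_rot: [0.71, 0.0, 0.704, -0.002]
wrist_force: [0.8, 0.1, -0.4]
opening: 0.72
```

Request:
{"fn": "step_arm", "kwargs": {
  "xyz": [
    [0,45,0],
    [0,90,20],
    [0,130,20],
    [0,130,20],
    [0,130,20]
  ],
  "spin": [0,0,0,0,0],
  "fingers": [72,72,72,72,72]
}}

```text
time_s: 26.8
eef_pos: [0.6098, 0.1159, 0.3529]
eef_rot: [0.707, -0.001, 0.707, 0.001]
wrist_force: [-0.0, -0.1, 0.3]
opening: 0.721
```

Run:
```python
from h import *
print(ctrl.get_obs()['time_s'])
a=snap('scene','c13.png'); s=snap('side','s13.png'); cv2.imwrite('pics/s13c.png',cv2.resize(s[110:310,140:400,::-1],None,fx=3,fy=3,interpolation=cv2.INTER_CUBIC))
cv2.imwrite('pics/c13c.png',cv2.resize(a[125:295,150:350,::-1],None,fx=3.5,fy=3.5,interpolation=cv2.INTER_CUBIC))
```

```text
26.8
```

View pics/s13c.png

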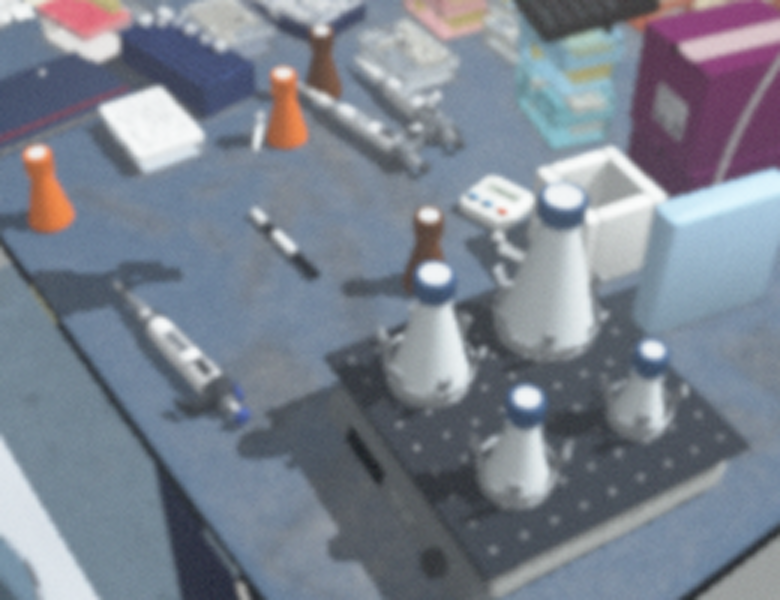

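View pics/c13c.png

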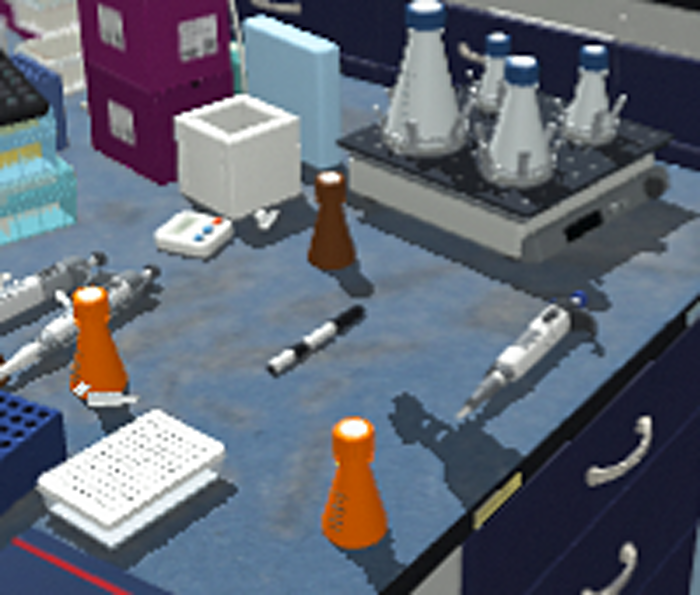

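Run:
```python
from h import *
ms,mi=ld('scene'),ld('side')
H={'25':.078,'50':.095,'125':.118,'250':.148}
P={'25':(.598,-.2145),'50':(.4688,-.2025),'125':(.482,-.0715),'250':(.609,-.084)}
for k in H:
    q=np.array([*P[k],.081+H[k]])
    a=proj(ms,campose(ms),q)[0];b=proj(mi,campose(mi),q)[0];b2=proj(mi,campose(mi),q+[0,0,.01])[0]
    print(k,'scene crop',((a-[150,125])*3.5).round(),'side crop',((b-[140,110])*3).round(),'10mm=',((b2-b)*3).round(1))
```

```text
25 scene crop [495.  37.] side crop [652. 347.] 10mm= [ 2.1 -8.6]
50 scene crop [591.  49.] side crop [526. 394.] 10mm= [ 1.3 -8.9]
125 scene crop [518.  61.] side crop [434. 270.] 10mm= [ 0.5 -9.1]
250 scene crop [423.   6.] side crop [562. 194.] 10mm= [ 1.3 -9.3]
```

```bash
python3 -c "
from h import *
print(hand_in())"
```

```text
the job is handed in; nothing more can be done
None
```

All four flasks stand upright in the holders made for their sizes, placed in the order 25, 50, 125, 250. I handed the job in with the clock at about 27 s of the 99 s.

**Setting down:** I lowered each flask slowly in the grip until it touched the pad. The wrist force at contact was about 4–11 N, and I released the flask only then. The base heights worked out to 81–82 mm against the expected 81 mm.

**Last check:** Afterwards I compared the cap tops in both fixed cameras with where they should be if fully seated. They agreed within about 5 mm, and no cap appeared too high. The marker, the timer and the brown and orange look-alikes looked unmoved in the pictures.

**Disagreements:**
- The side camera and the wrist camera differed by 2–4 mm, which I put down to their calibration, so I used mainly the wrist camera.
- The flasks hung about 1.5–3° off vertical in the grip, and I shifted 1–3 mm to correct for this before lowering. In the final pictures they stand straight.

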